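# Fasten the drying tray and spread the toy heads

### The arm

A 7-joint arm with a two-finger parallel gripper is mounted at the origin on the work surface. World frame = base frame: x ahead of the robot, y to its left, z up, the work surface at z = 0. Lengths are in m, angles in rad, forces in N, time in s.
With the tool pointing down it reaches from about 0.4 to 0.85 m from the base axis. Payload 4.5 kg.
Tool frame: the origin (TCP) lies midway between the tips of the shut fingers; the grasp point (between the pads) lies 19 mm behind it; z points along the fingers, y is the line along which they close (so a half turn about z gives the same grasp; the last joint's range is limited). The gripper opens to 88 mm and grips with 3 to 60 N. Pads are 18 mm wide; open, the fingers measure 123 mm over their backs; the gripper's body (75 mm by 187 mm) begins 45 mm behind the grasp point.
Start: joints at [-1.234, 0.689, -0.195, 1.565, 0.157, 0.902, -0.215], TCP at [0.186, 0.597, 0.239] pointing down, gripper open.
Joint ranges: [-3.01, 3.01], [-0.46, 2.08], [-1.47, 1.51], [0.13, 2.56], [-1, 4.14], [0.04, 2.09], [-2.66, 2.66]. Speed limits (rad/s): [2.57, 2.57, 3.14, 3.14, 3.14, 3.14, 3.14].

### API

Orientations are given as a unit quaternion [x, y, z, w].
In Python, from plant import r gives the robot as it stands.
- The arm moves only by the tool move_arm, never from a script. Its argument "targets" is a list that holds one entry, the list of rows, each a list of 7 numbers: the opening, from 0 (shut) to 1 (fully open), then the shift along the tool's x, y, z in mm, then the turn, a rotation vector about the tool's x, y, z in degrees. In form: [[[claw, dx, dy, dz, ax, ay, az], ...]]. A call has 1 to 10 rows; each row is the pose to reach, as a shift and turn from the pose commanded when the call began, along the tool's axes at that moment; what a row does not reach only later rows make up. A row lasts 1/8 s, in which the tool goes at most 62.5 mm and 10.7 degrees, less where a joint would pass 70% of its speed; a pose out of reach is approached as far as the arm can. A call with a gripper value outside its range is refused whole. The fingers move at their own pace and stop on an object; "newtons" is the grip in N (left out, the last holds). Time passes only in rows, so rows that repeat a pose let the fingers close. It gives the time, the measured TCP pose, the force, the opening and the grip force at its end, in the units of the state.
- r.get_state(): the state, without advancing time (a new reading comes with each control period).
- r.snapshot(name): name is "scene" or "top" or "wrist"; returns the picture (384x512x3 uint8, red, green, blue); there is no depth.
- r.camera_info(name): a dict with "fx", "fy", "cx", "cy" (pixels), "R" (3x3) and "t" (3): a world point X has camera coordinates R X + t. Camera axes: x right, y down, z forward; pixel columns grow to the right and rows downward; lengths in m; the calibration is good to about 2 mm. A picture is of the moment at which its call begins: read the wrist's pose just before it. camera_info takes no time and is no camera call; for the wrist camera it gives the pose at the moment of the call.
- r.finish_job(): hands the job in; it is judged then, once.
The state is a dict: "clock": time; "q": joint angles; "qd": joint speeds; "joint_torque": joint torques, N m; "tool_pos": TCP position; "eef_rot": TCP orientation; "contact_force": force on the tool from outside, world axes, zero at the start; "moment": the same for the moment, N m; "opening": opening from 0.0 (shut) to 1.0 (fully open); "finger_force": force on a finger pad.
Only numpy, scipy, OpenCV 4.12 (cv2) and the standard library are available. Lean on these libraries where they do the work, as an engineer would, in place of code of your own. Each camera call takes 0.05 s, during which the arm holds its last target. There are 200 camera calls.

### The job

Fasten the drying tray first: clip one of the two spring clamps onto each of the tray's two bench pins, so that the pin sits in the middle of the rubber jaws. Then spread the heap of toy robot heads out into an even single layer on the tray floor, with about two fingers' width (at least 20 mm) of clear space between any two heads. Do not knock over or shift the jars, tools and toys standing around.

Things in the scene. Friction and masses are not known exactly. Their poses are not given: they have to be found in the camera images.
- tray: shallow aluminium drying tray, fixed, 200 (x) x 310 (y) mm outside, rim 16 mm high, walls 5 mm, inner floor 5 mm above the table. Origin: centre of the underside; z up, pins on its -y side.
- pin_near (a point): the nearer (tray -x) of the two upright steel bench pins, on the tray's right (-y) side, 12 mm thick, top 75 mm above the table; it comes up through an ear of the tray. Point: on the pin's axis, at the top face of the ear, 8 mm above the table. The tray's outer wall is 35 mm away in the tray's +y direction; a clamp comes on from the tray's -y side, jaws towards +y.
- pin_far (a point): the farther (tray +x) of the two upright steel bench pins, on the tray's right (-y) side, 12 mm thick, top 75 mm above the table; it comes up through an ear of the tray. Point: on the pin's axis, at the top face of the ear, 8 mm above the table. The tray's outer wall is 35 mm away in the tray's +y direction; a clamp comes on from the tray's -y side, jaws towards +y.
- clip_a: orange spring clamp (clothes-peg type), 120 mm long, 24 mm tall (hub 26), 90 g, lying flat with its hinge axis vertical. Origin: on the hinge axis, at the underside; x to the jaws, z up. Rubber jaw pads from x = 21 to 55 mm, tails back to x = -65 mm. Relaxed, the tails are 53 mm wide over their outsides at x = -45 mm (62 at the ends); squeezing them there opens the jaws (see its joint)
- clip_a_jaw (a point): midpoint between the jaw pads of the orange clamp, where a pin should sit: 38 mm ahead of its hinge axis in x, 12 mm above its underside
- clip_a_left (a joint): opening of each arm of the orange clamp (both move equally), rad: 0 relaxed (jaw gap 6 mm), 0.08 with a pin in the jaws, 0.22 at the stop, where the tails' outsides are parallel, 32 mm apart, and the jaws 23 mm apart. That takes 9 N on each tail; 25 N holds the clamp firmly. Let go, it springs shut
- clip_b: yellow spring clamp (clothes-peg type), 120 mm long, 24 mm tall (hub 26), 90 g, lying flat with its hinge axis vertical. Origin: on the hinge axis, at the underside; x to the jaws, z up. Rubber jaw pads from x = 21 to 55 mm, tails back to x = -65 mm. Relaxed, the tails are 53 mm wide over their outsides at x = -45 mm (62 at the ends); squeezing them there opens the jaws (see its joint)
- clip_b_jaw (a point): midpoint between the jaw pads of the yellow clamp, where a pin should sit: 38 mm ahead of its hinge axis in x, 12 mm above its underside
- clip_b_left (a joint): opening of each arm of the yellow clamp (both move equally), rad: 0 relaxed (jaw gap 6 mm), 0.08 with a pin in the jaws, 0.22 at the stop, where the tails' outsides are parallel, 32 mm apart, and the jaws 23 mm apart. That takes 9 N on each tail; 25 N holds the clamp firmly. Let go, it springs shut
- head1_mid (a point): terracotta toy robot head, a drum 46 mm across and 44 mm tall with a flat top, black visor, small steel ear studs, 50 g; point: its centre, 22 mm from either end. Always there.
- head2_mid (a point): red toy robot head, a drum 46 mm across and 44 mm tall with a flat top, black visor, small steel ear studs, 50 g; point: its centre, 22 mm from either end. Always there.
- head3_mid (a point): dark brown toy robot head, a drum 46 mm across and 44 mm tall with a flat top, black visor, small steel ear studs, 50 g; point: its centre, 22 mm from either end. Always there.
- head4_mid (a point): blue toy robot head, a drum 46 mm across and 44 mm tall with a flat top, black visor, small steel ear studs, 50 g; point: its centre, 22 mm from either end. Always there.
- head5_mid (a point): yellow toy robot head, a drum 46 mm across and 44 mm tall with a flat top, black visor, small steel ear studs, 50 g; point: its centre, 22 mm from either end. May be absent; if present it starts on top of the others.
- head6_mid (a point): green toy robot head, a drum 46 mm across and 44 mm tall with a flat top, black visor, small steel ear studs, 50 g; point: its centre, 22 mm from either end. May be absent.
- head7_mid (a point): grey toy robot head, a drum 46 mm across and 44 mm tall with a flat top, black visor, small steel ear studs, 50 g; point: its centre, 22 mm from either end. May be absent.
- paint_jar: small paint jar, red lid, 52 mm across, 62 mm tall, a bystander; origin at its underside
- tape_roll: green roll of tape, 90 mm across, 22 mm tall, a bystander; origin at its underside
- toy_body: headless brown toy figure standing, 73 mm tall, 72 mm across the arms, a bystander; origin at its underside
- thinner: amber bottle, 54 mm across, 130 mm tall, a bystander; origin at its underside
- brush: paint brush lying flat, 170 mm long, a bystander; origin at its underside
- spool: wooden spool, 44 mm across, 40 mm tall, a bystander; origin at its underside
Things that resemble listed ones, but are neither listed nor needed, are in the scene too. What is shaped like the part that bears head3_mid but pink is not meant.

How it is judged:
On the way:
1. a clamp is sprung shut on each of the two pins ((((horizontal distance between clip_a_jaw and pin_near below 0.012 m and height (world z) of clip_a_jaw between 0.012 and 0.075 m and value of joint clip_a_left between 0.03 and 0.15 rad and contact force between clip_a and tray above 3 N) and (horizontal distance between clip_b_jaw and pin_far below 0.012 m and height (world z) of clip_b_jaw between 0.012 and 0.075 m and value of joint clip_b_left between 0.03 and 0.15 rad and contact force between clip_b and tray above 3 N)) or ((horizontal distance between clip_a_jaw and pin_far below 0.012 m and height (world z) of clip_a_jaw between 0.012 and 0.075 m and value of joint clip_a_left between 0.03 and 0.15 rad and contact force between clip_a and tray above 3 N) and (horizontal distance between clip_b_jaw and pin_near below 0.012 m and height (world z) of clip_b_jaw between 0.012 and 0.075 m and value of joint clip_b_left between 0.03 and 0.15 rad and contact force between clip_b and tray above 3 N)))), for 0.3 s.
At the end, for the whole second after the job is handed in: Each pin has its own clamp, let go and pressing on it (over 3 N), the pin within 12 mm of the middle of the jaws. Every head present lies on the tray floor inside the rim (centre under 38 mm above the tray's underside), and any two head centres are over 62 mm apart ((((horizontal distance between clip_a_jaw and pin_near below 0.012 m and height (world z) of clip_a_jaw between 0.012 and 0.075 m and value of joint clip_a_left between 0.03 and 0.15 rad and contact force between clip_a and tray above 3 N) and (horizontal distance between clip_b_jaw and pin_far below 0.012 m and height (world z) of clip_b_jaw between 0.012 and 0.075 m and value of joint clip_b_left between 0.03 and 0.15 rad and contact force between clip_b and tray above 3 N)) or ((horizontal distance between clip_a_jaw and pin_far below 0.012 m and height (world z) of clip_a_jaw between 0.012 and 0.075 m and value of joint clip_a_left between 0.03 and 0.15 rad and contact force between clip_a and tray above 3 N) and (horizontal distance between clip_b_jaw and pin_near below 0.012 m and height (world z) of clip_b_jaw between 0.012 and 0.075 m and value of joint clip_b_left between 0.03 and 0.15 rad and contact force between clip_b and tray above 3 N))) and x of head1_mid in the frame of tray between -0.09 and 0.09 m and y of head1_mid in the frame of tray between -0.145 and 0.145 m and z of each of head1_mid, head2_mid, head3_mid, head4_mid, head5_mid, head6_mid, head7_mid in the frame of tray below 0.038 m and x of head2_mid in the frame of tray between -0.09 and 0.09 m and y of head2_mid in the frame of tray between -0.145 and 0.145 m and x of head3_mid in the frame of tray between -0.09 and 0.09 m and y of head3_mid in the frame of tray between -0.145 and 0.145 m and x of head4_mid in the frame of tray between -0.09 and 0.09 m and y of head4_mid in the frame of tray between -0.145 and 0.145 m and x of head5_mid in the frame of tray between -0.09 and 0.09 m and y of head5_mid in the frame of tray between -0.145 and 0.145 m and x of head6_mid in the frame of tray between -0.09 and 0.09 m and y of head6_mid in the frame of tray between -0.145 and 0.145 m and x of head7_mid in the frame of tray between -0.09 and 0.09 m and y of head7_mid in the frame of tray between -0.145 and 0.145 m and distance between head1_mid and head2_mid above 0.062 m and distance between each of head1_mid, head2_mid and head3_mid above 0.062 m and distance between each of head1_mid, head2_mid, head3_mid and head4_mid above 0.062 m and distance between each of head1_mid, head2_mid, head3_mid, head4_mid and head5_mid above 0.062 m and distance between each of head1_mid, head2_mid, head3_mid, head4_mid, head5_mid and head6_mid above 0.062 m and distance between each of head1_mid, head2_mid, head3_mid, head4_mid, head5_mid, head6_mid and head7_mid above 0.062 m); the robot touches nothing.
It fails at once if a jar, bottle, tool or toy standing around is shifted over 40 mm (distance of any of paint_jar, tape_roll, toy_body, thinner, brush, spool from where it was at the start of the episode above 0.04 m).
It fails at once if a jar, bottle, tape roll, spool or toy standing around is tipped over (angle between any of paint_jar, tape_roll, toy_body, thinner, spool's own z axis and vertical above 0.6 rad).
Of head5, head6, head7 only 1 to 2 are there at a start; the rules pass over those that are not, and their reading is None.
At some moment in a run one of head1, head2, head3, head4 may be knocked a few centimetres aside while the robot is not near it.
Once in a run the grip may slacken for a moment while it holds something.
It also fails if it takes over 210 s, if anything falls off the work surface, if the arm or the gripper's body presses on something with over 40 N, if the wrist force passes 120 N, or if a joint passes its speed limit or range.

## Working session

There is one attempt and no reset: what is moved stays moved. The work goes in short steps, Python scripts to look and compute and a tool call to move; the robot and the scene stay as the last step left them, time stands still between calls to the robot, and variables do not carry over. Pictures are saved under pics/ and viewed, at most 14 in all, crops included, and the job is handed in when it is done.

Besides the shell and the picture viewer there is one more tool, called after "Emit:" as name([rows], argument=value, ...), one row to a line, values as JSON. move_arm: Moves the arm, as the interface text tells. Its arguments: {"type":"object","properties":{"targets":{"type":"array","items":{"type":"array","items":{"type":"array","items":{"type":"number"}}}},"newtons":{"type":"number"}},"required":["targets"]}

```bash
mkdir -p pics; ls
cat > h.py <<'E'
import numpy as np, cv2
from plant import r
from scipy.spatial.transform import Rotation as Ro
def snap(n,f=None):
    ci=r.camera_info(n); im=np.array(r.snapshot(n))
    if f: cv2.imwrite('pics/'+f,im[:,:,::-1])
    return im,ci
def ray(ci,u,v):
    R=np.array(ci['R']);t=np.array(ci['t']); c=-R.T@t
    return c,R.T@np.array([(u-ci['cx'])/ci['fx'],(v-ci['cy'])/ci['fy'],1.])
def onz(ci,u,v,z):
    c,d=ray(ci,u,v); return c+d*(z-c[2])/d[2]
def proj(ci,X):
    p=np.array(ci['R'])@np.array(X)+np.array(ci['t']); return p[0]/p[2]*ci['fx']+ci['cx'],p[1]/p[2]*ci['fy']+ci['cy']
def tri(obs):
    A=np.zeros((3,3));b=np.zeros(3)
    for ci,u,v in obs:
        c,d=ray(ci,u,v);d/=np.linalg.norm(d);P=np.eye(3)-np.outer(d,d);A+=P;b+=P@c
    X=np.linalg.solve(A,b); return X
E
python3 - <<'E'
from h import *
s=r.get_state();print(s)
for n in('scene','top','wrist'):
    im,ci=snap(n,n+'0.png');print(n,{k:np.round(v,4).tolist() for k,v in ci.items()})
    cv2.imwrite('pics/'+n+'0b.png',cv2.resize(im[:,:,::-1],(800,600),interpolation=cv2.INTER_CUBIC))
E
```

```text
pics
{'clock': 0.0, 'q': array([-1.23422258,  0.69000598, -0.19449897,  1.56632657,  0.15731363,
        0.90252192, -0.21510847]), 'qd': array([ 5.82863001e-04, -3.70896804e-05, -2.69556460e-04,  9.33321109e-04,
        2.01320269e-03, -2.23649145e-03,  1.87532668e-03]), 'joint_torque': array([-2.07128014e-04, -5.27560794e+01, -1.26670852e+00, -1.53429455e+01,
       -5.25585737e-02,  6.48506146e-03,  1.70239441e-04]), 'tool_pos': array([0.18622636, 0.59594674, 0.2379006 ]), 'eef_rot': array([ 1.50774295e-01,  9.88567771e-01, -9.32582575e-04, -6.33036729e-05]), 'contact_force': array([-0.52881075, -0.01586204, -0.45142718]), 'moment': array([ 0.00764357, -0.02309744,  0.01106316]), 'finger_force': 0.0, 'opening': 1.003773029641175}
scene {'fx': 462.8024, 'fy': 462.8024, 'cx': 247.9014, 'cy': 192.2121, 'R': [[-0.6708, 0.7416, 0.0112], [0.6181, 0.5673, -0.5441], [-0.4098, -0.3581, -0.8389]], 't': [0.3551, -0.3303, 1.6576]}
top {'fx': 348.4335, 'fy': 348.4335, 'cx': 253.8439, 'cy': 189.9961, 'R': [[0.0167, -0.9999, -0.0007], [-0.9802, -0.0163, -0.1973], [0.1972, 0.004, -0.9804]], 't': [0.0324, 0.5458, 0.9133]}
wrist {'fx': 275.9486, 'fy': 275.9486, 'cx': 256.3413, 'cy': 190.4906, 'R': [[0.2982, 0.9545, -0.0016], [0.9159, -0.2856, 0.282], [0.2687, -0.0856, -0.9594]], 't': [-0.6242, -0.0395, 0.3906]}
```

View pics/top0b.png

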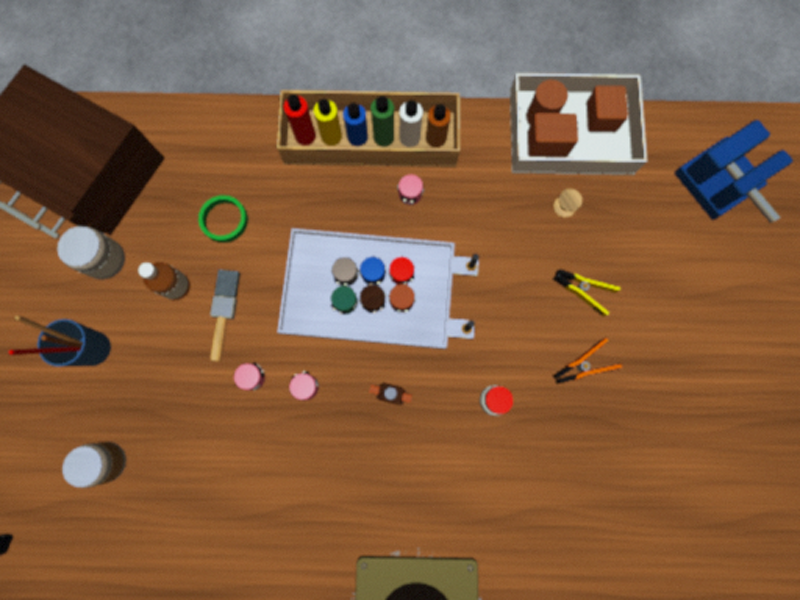

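View pics/scene0b.png

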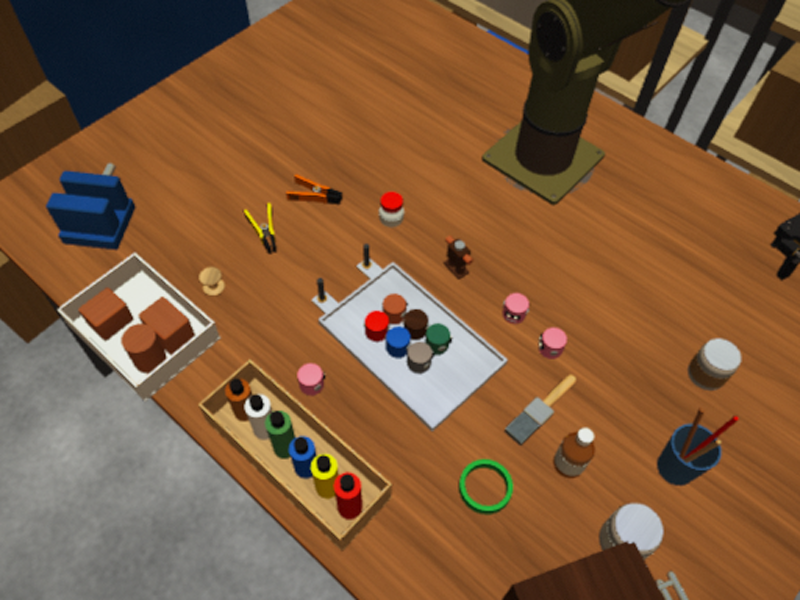

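The top view shows the tray, with six heads in a tight 2x3 block (grey, blue, red / green, brown, terracotta; no yellow) around 800x600-pixel (372,284). The pins are at about (473,263) and (467,327), the yellow clamp at (585,287) and the orange at (588,362). The pink heads are decoys.

```bash
cat >> h.py <<'E'
def blob(im,lo,hi,box=None,space=cv2.COLOR_RGB2HSV):
    m=cv2.inRange(cv2.cvtColor(im,space),np.array(lo),np.array(hi))
    if box is not None:
        z=np.zeros_like(m);x0,y0,x1,y1=[int(b) for b in box];z[y0:y1,x0:x1]=m[y0:y1,x0:x1];m=z
    return m
E
python3 - <<'E'
from h import *
def rd(n): return cv2.imread(f'pics/{n}0.png')[:,:,::-1].copy()
T,S=rd('top'),rd('scene');ct,cs=r.camera_info('top'),r.camera_info('scene')
k=1.5625
P={'pinN':((467,321),(366,246)),'pinF':((474,257),(321,281)),'orgHub':((587,366),(317,189)),'yelHub':((586,286),(265,229)),
'corner_fl':((292,230),(433,427)),'corner_fr':((454,241),(320,320)),'corner_nl':((279,333),(506,358)),'corner_nr':((447,347),(393,264)),'spool':((569,197),(210,272)),'jar':((498,400),(391,202)),'grey':((345,267),(420,352)),'terr':((402,294),(394,304)),'pinkfar':((410,185),(311,374)),'body':((391,393),(459,243))}
for n,(a,b) in P.items():
    X=tri([(ct,a[0]/k,a[1]/k),(cs,b[0]/k,b[1]/k)]);print(n,X.round(4),(onz(ct,a[0]/k,a[1]/k,X[2])-X).round(3))
a=cv2.resize(T[110:260,270:420],(600,600),interpolation=cv2.INTER_CUBIC)
cv2.imwrite('pics/c1.png',a[:,:,::-1])
E
```

```text
pinN [ 0.5014 -0.0817  0.0731] [-0.001  0.001  0.   ]
pinF [ 0.6173 -0.0943  0.0647] [ 0.001 -0.001  0.   ]
orgHub [ 0.4301 -0.3006  0.0162] [ 0.001 -0.003  0.   ]
yelHub [ 0.5789 -0.308   0.009 ] [ 0.002 -0.004 -0.   ]
corner_fl [0.6808 0.2447 0.0085] [ 0.001 -0.001 -0.   ]
corner_fr [ 0.6613 -0.0617  0.0124] [ 0.002 -0.004 -0.   ]
corner_nl [0.4825 0.2571 0.01  ] [ 0.    -0.001  0.   ]
corner_nr [ 0.4614 -0.0499  0.0036] [ 0.002 -0.003  0.   ]
spool [ 0.741  -0.2757  0.0486] [-0.  0. -0.]
jar [ 0.3681 -0.1363  0.0478] [-0.  0. -0.]
grey [0.599  0.1388 0.0454] [ 0.002 -0.003 -0.   ]
terr [0.5517 0.0338 0.0431] [ 0.001 -0.002 -0.   ]
pinkfar [0.7625 0.0218 0.0388] [ 0.001 -0.002  0.   ]
body [0.3758 0.0487 0.0779] [ 0.    -0.001  0.   ]
```

View pics/c1.png

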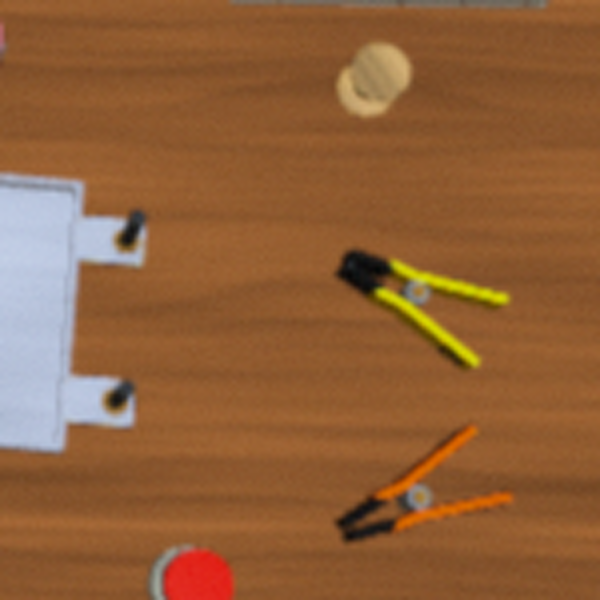

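The crop shows the yellow clamp with its hub at (417,292) and jaws pointing up-left. The orange hub is at (419,497), jaws down-left. The pins have dark tops at (137,216) and (124,390). I'll bring the wrist camera over the clamps.

```bash
cat >> h.py <<'E'
def go(pos,head=None,ref=None):
    """tool-frame shift(mm)/turn(deg) from ref pose (pos,R) or now, tool down, tool x at world heading deg"""
    s=r.get_state(); p0,R0=(s['tool_pos'],Ro.from_quat(s['eef_rot']).as_matrix()) if ref is None else ref
    d=R0.T@(np.array(pos)-p0)*1e3
    if head is None: t=np.zeros(3)
    else:
        h=np.radians(head);x=np.array([np.cos(h),np.sin(h),0]);z=np.array([0,0,-1.]);R1=np.c_[x,np.cross(z,x),z]
        t=Ro.from_matrix(R0.T@R1).as_rotvec(degrees=True)
    print(np.round(pos,4),'->',d.round(1),t.round(1))
E
python3 - <<'E'
from h import *
go([.5,.3,.25],130); go([.505,-.28,.17],90)
E
```

```text
[0.5  0.3  0.25] -> [-387.7 -189.1  -11.6] [-0.1  0.  32.7]
[ 0.505 -0.28   0.17 ] -> [-565.4 -741.1   69.2] [-0.1  0.1 72.7]
```

Emit:
move_arm([
  [[1, -388, -189, -11, 0, 0, 33], [1, -388, -189, -11, 0, 0, 33], [1, -388, -189, -11, 0, 0, 33], [1, -388, -189, -11, 0, 0, 33], [1, -388, -189, -11, 0, 0, 33], [1, -388, -189, -11, 0, 0, 33], [1, -388, -189, -11, 0, 0, 33], [1, -565, -741, 0, 0, 0, 73], [1, -565, -741, 0, 0, 0, 73], [1, -565, -741, 0, 0, 0, 73]],
], newtons=25)

```text
clock: 1.4
tool_pos: [0.5016, 0.111, 0.246]
eef_rot: [0.662, 0.749, 0.0, 0.0]
contact_force: [1.1, -0.2, -0.7]
opening: 1.0
finger_force: 0.0
```

Run:
```python
from h import *
s=r.get_state();print(s['clock'],s['tool_pos'],s['q'].round(2))
go([.505,-.28,.17],90)
```

```text
1.4 [0.50159102 0.11103586 0.24603375] [-0.35  0.53  0.07  1.9  -0.05  0.71 -0.13]
[ 0.505 -0.28   0.17 ] -> [-388.5  -44.8   76. ] [ 0.  -0.   7.1]
```

Emit:
move_arm([
  [[1, -388, -45, 0, 0, 0, 7], [1, -388, -45, 0, 0, 0, 7], [1, -388, -45, 0, 0, 0, 7], [1, -388, -45, 0, 0, 0, 7], [1, -388, -45, 76, 0, 0, 7], [1, -388, -45, 76, 0, 0, 7], [1, -388, -45, 76, 0, 0, 7], [1, -388, -45, 76, 0, 0, 7], [1, -388, -45, 76, 0, 0, 7], [1, -388, -45, 76, 0, 0, 7]],
])

```text
clock: 2.65
tool_pos: [0.5081, -0.2757, 0.1708]
eef_rot: [0.704, 0.711, 0.001, 0.0]
contact_force: [0.4, 0.4, -0.4]
opening: 1.0
finger_force: 0.0
```

Run:
```python
from h import *
s=r.get_state();print(s['clock'],s['tool_pos'],s['q'].round(2))
im,ci=snap('wrist','w1.png')
import json;json.dump({k:np.array(v).tolist() for k,v in ci.items()},open('pics/w1.json','w'))
cv2.imwrite('pics/w1b.png',cv2.resize(im[:,:,::-1],(800,600),interpolation=cv2.INTER_CUBIC))
```

```text
2.65 [ 0.50811406 -0.27568     0.17079617] [ 0.4   0.72  0.04  1.78 -0.04  0.64  0.47]
```

View pics/w1b.png

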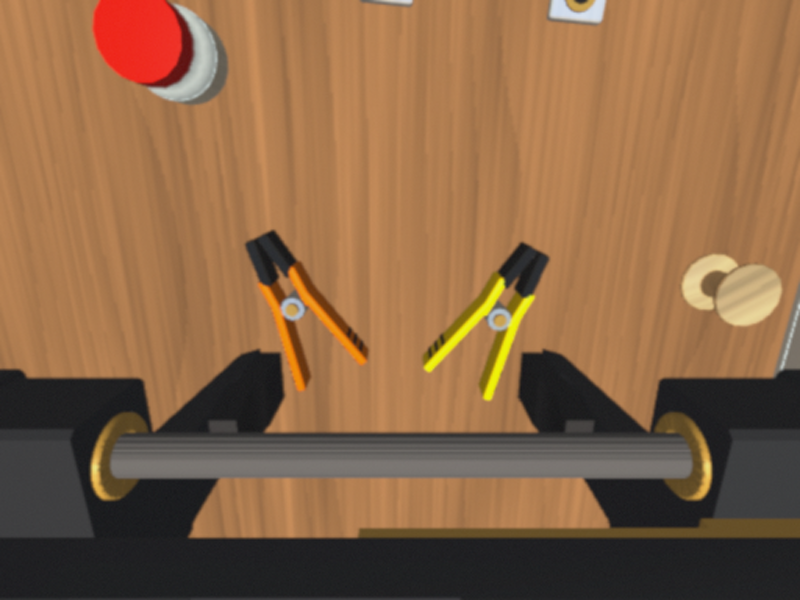

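The wrist view shows the orange hub at (292,308), with tail ends (303,386) and (363,361) and jaw tip (260,237). The yellow hub is at (500,320), with tail ends (429,368) and (488,397) and jaw tip (534,250).

Run:
```python
from h import *
import json
cw=json.load(open('pics/w1.json'));ct=r.camera_info('top');cs=r.camera_info('scene');k=1.5625
C={'org':((292,308),(303,386),(363,361),(260,237),(270+419/4,110+497/4)),'yel':((500,320),(429,368),(488,397),(534,250),(270+417/4,110+292/4))}
for n,(h,a,b,j,th) in C.items():
    f=lambda p,z:onz(cw,p[0]/k,p[1]/k,z)
    A,B,J,H=f(a,.024),f(b,.024),f(j,.024),f(h,.026)
    X=tri([(cw,h[0]/k,h[1]/k),(ct,*th)])
    m=(A+B)/2; d=J-m
    print(n,'hub',H.round(4),'tri',X.round(4),'tailw',np.linalg.norm(A-B).round(4),'len',np.linalg.norm(d).round(4),'ang',np.degrees(np.arctan2(d[1],d[0])).round(1),'hub-tail',np.linalg.norm(H-m).round(4), 'perp ang',np.degrees(np.arctan2((H-m)[1],(H-m)[0])).round(1))
    g=H-.045*d/np.linalg.norm(d); g[2]=.06;ang=np.degrees(np.arctan2(d[1],d[0]))
    go(g,ang)
```

```text
org hub [ 0.4318 -0.2971  0.026 ] tri [ 0.4309 -0.2984  0.0227] tailw 0.0502 len 0.1118 ang 114.3 hub-tail 0.0585 perp ang 117.3
[ 0.4503 -0.3381  0.06  ] -> [-61.6 -58.5 110.7] [  0.1  -0.  -23.8]
yel hub [ 0.5802 -0.3046  0.026 ] tri [ 0.545 -0.255  0.167] tailw 0.0514 len 0.1117 ang 65.2 hub-tail 0.0576 perp ang 62.2
[ 0.5613 -0.3455  0.06  ] -> [-70.1  52.4 110.9] [ 0.1 -0.  25.4]
```

Emit:
move_arm([
  [[0.85, -70, 52, 60, 0, 0, 25], [0.85, -70, 52, 60, 0, 0, 25], [0.85, -70, 52, 111, 0, 0, 25], [0.85, -70, 52, 111, 0, 0, 25], [0.85, -70, 52, 111, 0, 0, 25]],
])

```text
clock: 3.32
tool_pos: [0.5607, -0.3467, 0.0608]
eef_rot: [0.841, 0.541, 0.001, 0.001]
contact_force: [0.0, 0.3, 0.5]
opening: 0.849
finger_force: 0.0
```

Run:
```python
from h import *
im,ci=snap('wrist');s=r.get_state();print(s['tool_pos'],s['qd'].round(3))
cv2.imwrite('pics/w2b.png',cv2.resize(im[:,:,::-1],(800,600),interpolation=cv2.INTER_CUBIC))
go([.5611,-.3452,.004],64)
```

```text
[ 0.56114843 -0.3471711   0.06157077] [ 0.005 -0.011  0.003 -0.004 -0.    -0.004 -0.003]
[ 0.5611 -0.3452  0.004 ] -> [ 1.8 -1.1 57.6] [ 0.2 -0.   1.5]
```

View pics/w2b.png

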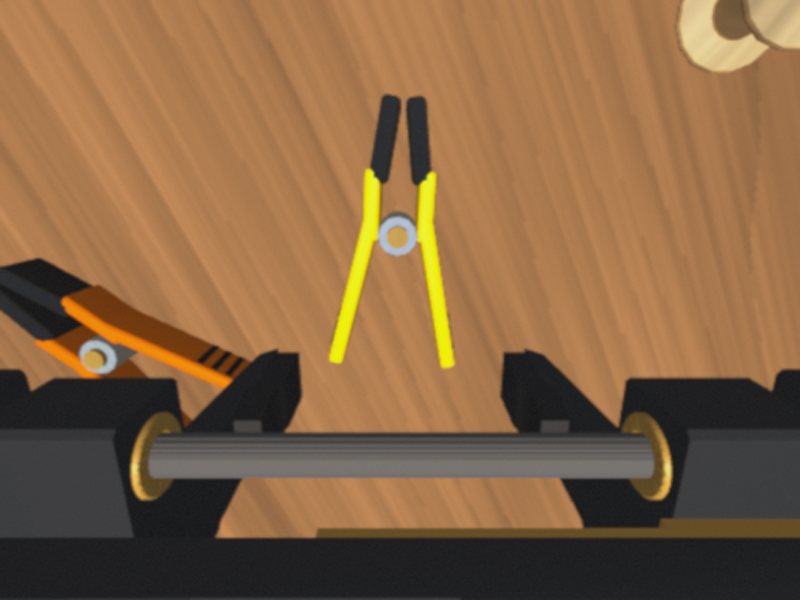

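The yellow clamp sits between the fingers, with its hub at (398,235), tail ends (336,360) and (448,365), and jaw tip (403,97). The orange tail end is close to the left finger, around (240,380).

Run:
```python
from h import *
import json
ci=r.camera_info('wrist');s=r.get_state();R=Ro.from_quat(s['eef_rot']).as_matrix();k=1.5625
for n,p,z in(('hub',(398,236),.026),('ta',(336,360),.024),('tb',(448,365),.024),('jaw',(403,97),.024),('orgtail vis',(238,380),.024)):
    X=onz(ci,p[0]/k,p[1]/k,z);print(n,X.round(4),(R.T@(X-s['tool_pos'])*1e3).round(1))
cw=json.load(open('pics/w1.json'))
h=tri([(cw,500/k,320/k),(ci,398/k,236/k)]);print('hub tri',h.round(4))
X=onz(cw,366/k,362/k,.024);print('org tail end',(R.T@(X-s['tool_pos'])*1e3).round(1))
```

```text
hub [ 0.5798 -0.3047  0.026 ] [46.4 -0.7 35.6]
ta [ 0.5295 -0.3455  0.024 ] [-11.6 -29.7  37.5]
tb [ 0.5759 -0.3695  0.024 ] [-14.2  22.6  37.6]
jaw [ 0.6042 -0.2562  0.024 ] [100.6   1.3  37.6]
orgtail vis [ 0.4828 -0.3354  0.024 ] [-21.8 -76.3  37.3]
hub tri [ 0.5799 -0.3045  0.0266]
org tail end [-24.9 -73.9  37.3]
```

Emit:
move_arm([
  [[0.85, 1, -2, 30, 0, 0, 2], [0.85, 1, -2, 57, 0, 0, 2], [0.85, 1, -2, 57, 0, 0, 2], [0.3, 1, -2, 57, 0, 0, 2], [0.3, 1, -2, 57, 0, 0, 2], [0.3, 1, -2, 57, 0, 0, 2], [0.3, 1, -2, 57, 0, 0, 2], [0.3, 1, -2, 57, 0, 0, 2]],
], newtons=25)

```text
clock: 4.38
tool_pos: [0.5595, -0.347, 0.0041]
eef_rot: [0.851, 0.525, 0.0, 0.002]
contact_force: [-1.5, -0.2, 7.9]
opening: 0.351
finger_force: 25.0
```

Emit:
move_arm([
  [[0.3, 0, 0, -50, 0, 0, 0], [0.3, 0, 0, -100, 0, 0, 0], [0.3, 0, 0, -100, 0, 0, 0], [0.3, 0, 0, -100, 0, 0, 0]],
])

```text
clock: 4.88
tool_pos: [0.558, -0.3449, 0.1018]
eef_rot: [0.851, 0.526, -0.0, -0.001]
contact_force: [-0.4, 0.7, -1.7]
opening: 0.356
finger_force: 25.0
```

Run:
```python
from h import *
im,ci=snap('wrist');s=r.get_state();print(s['tool_pos'],s['opening'],s['finger_force'])
cv2.imwrite('pics/w3b.png',cv2.resize(im[:,:,::-1],(800,600),interpolation=cv2.INTER_CUBIC))
```

```text
[ 0.5575451  -0.34458525  0.10101465] 0.35094352482060726 24.999590227380395
```

View pics/w3b.png

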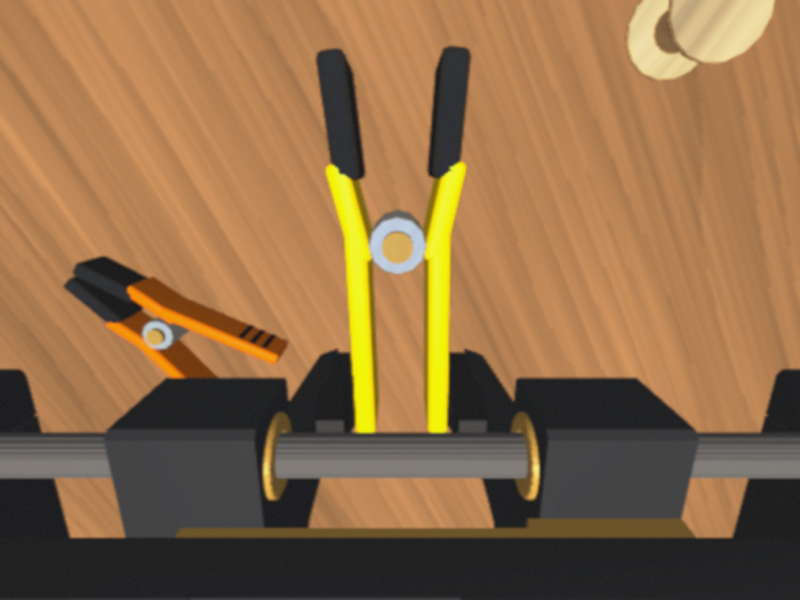

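The yellow clamp is held straight and open (hub (398,245), jaws (338,110) and (452,110)). Next I go over the far pin.

Run:
```python
from h import *
ci=r.camera_info('wrist');s=r.get_state();R=Ro.from_quat(s['eef_rot']).as_matrix();k=1.5625
X=onz(ci,398/k,245/k,s['tool_pos'][2]+.022);print((R.T@(X-s['tool_pos'])*1e3).round(1))
X=onz(ci,395/k,48/k,s['tool_pos'][2]+.020);print('tip',(R.T@(X-s['tool_pos'])*1e3).round(1))
go([.612,-.177,.125],86.4)
```

```text
[ 52.2  -0.4 -22. ]
tip [103.8  -1.1 -19.9]
[ 0.612 -0.177  0.125] -> [174.3 -26.3 -23.8] [ -0.1  -0.1 -23. ]
```

Emit:
move_arm([
  [[0.3, 60, -10, -24, 0, 0, -10], [0.3, 110, -20, -24, 0, 0, -20], [0.3, 167, -26, -24, 0, 0, -23], [0.3, 167, -26, -24, 0, 0, -23], [0.3, 167, -26, -24, 0, 0, -23], [0.3, 167, -26, -24, 0, 0, -23]],
])

```text
clock: 5.68
tool_pos: [0.6086, -0.1866, 0.1254]
eef_rot: [0.73, 0.684, -0.001, -0.0]
contact_force: [-0.7, 0.8, -0.6]
opening: 0.35
finger_force: 25.0
```

Run:
```python
from h import *
im,ci=snap('wrist');s=r.get_state();print(s['tool_pos'],s['opening'],s['finger_force'],s['qd'].round(3))
cv2.imwrite('pics/w4b.png',cv2.resize(im[:,:,::-1],(800,600),interpolation=cv2.INTER_CUBIC))
```

```text
[ 0.60878211 -0.18650247  0.12559798] 0.34844130200670526 24.999500198755413 [-0.    -0.005 -0.007 -0.004 -0.001  0.001 -0.001]
```

View pics/w4b.png

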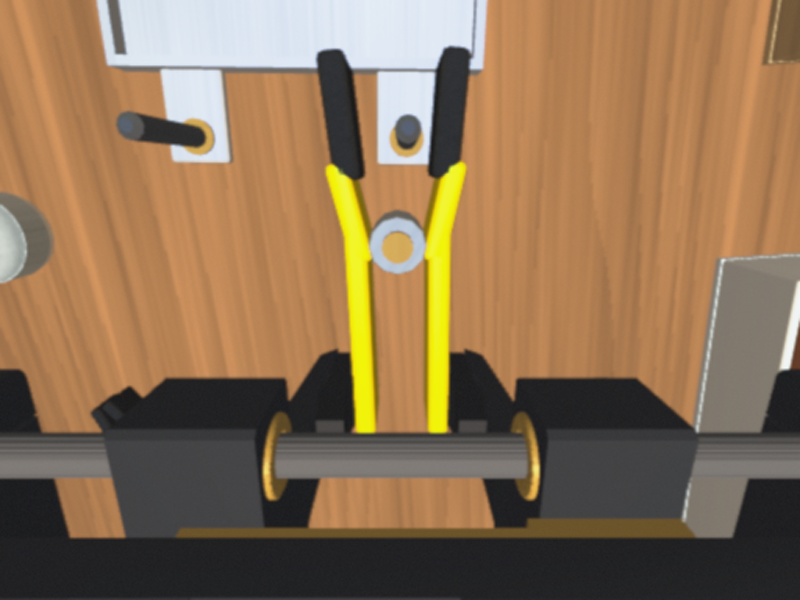

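The far pin's top shows between the jaws at (408,130) with its base at (406,138). The near pin's top is at (131,125) and its base at (203,137).

Run:
```python
from h import *
ci=r.camera_info('wrist');s=r.get_state();R=Ro.from_quat(s['eef_rot']).as_matrix();k=1.5625
for n,p,z in(('Ft',(408,129),.075),('Fb',(406,138),.010),('Nt',(130,125),.075),('Nb',(203,137),.010)):
    X=onz(ci,p[0]/k,p[1]/k,z);print(n,X.round(4),(R.T@(X-s['tool_pos'])*1e3).round(1))
ct=r.camera_info('top')
print('N tri',tri([(ci,130/k,125/k),(ct,270+126/4,110+389/4)]).round(4),'F tri',tri([(ci,408/k,129/k),(ct,270+138/4,110+216/4)]).round(4))
for p in((108,66),(484,70)): print(onz(ci,p[0]/k,p[1]/k,.016).round(4))
```

```text
Ft [ 0.6182 -0.0971  0.075 ] [89.9  3.6 50.5]
Fb [ 0.6181 -0.0963  0.01  ] [ 90.8   3.5 115.5]
Nt [ 0.4998 -0.0877  0.075 ] [  91.5 -115.2   50.7]
Nb [ 0.5022 -0.0881  0.01  ] [  91.3 -112.6  115.7]
N tri [ 0.4968 -0.0876  0.0702] F tri [ 0.6179 -0.0972  0.0714]
[ 0.4609 -0.05    0.016 ]
[ 0.6618 -0.0652  0.016 ]
```

Emit:
move_arm([
  [[0.3, 0, 4, 0, 0, 0, 0], [0.3, 0, 4, 20, 0, 0, 0], [0.3, 0, 4, 60, 0, 0, 0], [0.3, 0, 4, 100, 0, 0, 0], [0.3, 0, 4, 100, 0, 0, 0], [0.3, 0, 4, 100, 0, 0, 0]],
])

```text
clock: 6.48
tool_pos: [0.6148, -0.1854, 0.0274]
eef_rot: [0.729, 0.684, 0.0, 0.001]
contact_force: [1.0, 0.7, -0.6]
opening: 0.352
finger_force: 25.0
```

Emit:
move_arm([
  [[0.5, 0, 0, 0, 0, 0, 0], [0.6, 0, 0, 0, 0, 0, 0], [0.8, 0, 0, 0, 0, 0, 0], [0.85, 0, 0, 0, 0, 0, 0], [0.85, 0, 0, 0, 0, 0, 0], [0.85, 0, 0, -50, 0, 0, 0], [0.85, 0, 0, -110, 0, 0, 0], [0.85, 0, 0, -110, 0, 0, 0], [0.85, 0, 0, -110, 0, 0, 0]],
])

```text
clock: 7.6
tool_pos: [0.6135, -0.1844, 0.1358]
eef_rot: [0.729, 0.685, -0.0, -0.0]
contact_force: [-1.8, -0.3, -0.4]
opening: 0.851
finger_force: 0.0
```

Run:
```python
from h import *
im,ci=snap('wrist');im2,c2=snap('scene');s=r.get_state();print(s['tool_pos'])
a=cv2.resize(im[:,:,::-1],(560,420),interpolation=cv2.INTER_CUBIC);b=cv2.resize(im2[90:240,150:300,::-1],(240,240),interpolation=cv2.INTER_CUBIC)
o=np.zeros((420,800,3),np.uint8);o[:,:560]=a;o[:240,560:]=b;cv2.imwrite('pics/w5b.png',o)
go([.451,-.3385,.12],115.5)
```

```text
[ 0.61268135 -0.18416579  0.13453703]
[ 0.451  -0.3385  0.12  ] -> [-164.1 -151.7   14.9] [ -0.2  -0.1 -29.1]
```

View pics/w5b.png

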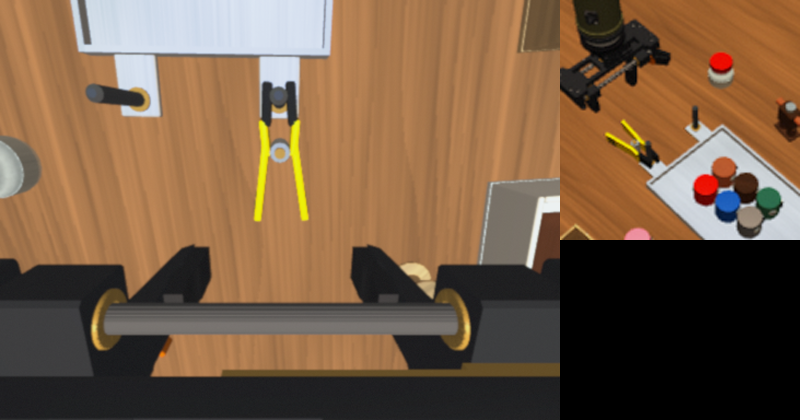

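The yellow clamp is on the far pin, which sits between its jaws. Next is the orange one.

Emit:
move_arm([
  [[0.85, -60, -55, 15, 0, 0, -10], [0.85, -110, -100, 15, 0, 0, -20], [0.85, -163, -153, 15, 0, 0, -31], [0.85, -163, -153, 15, 0, 0, -31], [0.85, -163, -153, 70, 0, 0, -31], [0.85, -163, -153, 70, 0, 0, -31], [0.85, -163, -153, 70, 0, 0, -31]],
])

```text
clock: 8.57
tool_pos: [0.4516, -0.3371, 0.0664]
eef_rot: [0.519, 0.855, 0.0, -0.0]
contact_force: [-1.0, 0.8, 0.1]
opening: 0.85
finger_force: 0.0
```

Run:
```python
from h import *
im,ci=snap('wrist','w6.png');s=r.get_state();print(s['tool_pos'])
R=Ro.from_quat(s['eef_rot']).as_matrix()
m=blob(im,(5,200,150),(20,255,255)); m=cv2.morphologyEx(m,cv2.MORPH_OPEN,np.ones((3,3)))
cs=[c for c in cv2.findContours(m,cv2.RETR_EXTERNAL,cv2.CHAIN_APPROX_NONE)[0] if cv2.contourArea(c)>100]
for c in cs:
    c=c[:,0]; print(len(c),c[c[:,1].argmin()],c[c[:,1].argmax()],c[:,0].min(),c[:,0].max())
    for p in (c[c[:,1].argmin()],c[c[:,1].argmax()]): print((R.T@(onz(ci,*p,.024)-s['tool_pos'])*1e3).round(1))
go([.4515,-.3355,.004],117.3)
```

```text
[ 0.45221001 -0.3374263   0.06718804]
249 [277 113] [286 233] 269 293
[70.9 13.6 43.1]
[-15.6  22.1  43.2]
245 [238 112] [219 231] 216 246
[ 71.5 -12.2  43.1]
[-13.9 -28.   43.2]
[ 0.4515 -0.3355  0.004 ] -> [ 2.1  0.2 63.2] [0.1 0.1 0.2]
```

Emit:
move_arm([
  [[0.85, 2, -2, 30, 0, 0, 2], [0.85, 2, -2, 63, 0, 0, 2], [0.85, 2, -2, 63, 0, 0, 2], [0.3, 2, -2, 63, 0, 0, 2], [0.3, 2, -2, 63, 0, 0, 2], [0.3, 2, -2, 63, 0, 0, 2], [0.3, 2, -2, 63, 0, 0, 2], [0.3, 2, -2, 63, 0, 0, 2]],
], newtons=25)

```text
clock: 9.62
tool_pos: [0.45, -0.3382, 0.0048]
eef_rot: [0.534, 0.845, -0.0, 0.002]
contact_force: [0.5, -0.8, 7.6]
opening: 0.351
finger_force: 25.0
```

Emit:
move_arm([
  [[0.3, 0, 0, -60, 0, 0, 0], [0.3, 0, 0, -120, 0, 0, 0], [0.3, 0, 0, -120, 0, 0, 0], [0.3, 0, 0, -120, 0, 0, 0]],
])

```text
clock: 10.12
tool_pos: [0.4478, -0.3367, 0.123]
eef_rot: [0.534, 0.845, 0.0, -0.0]
contact_force: [-0.1, -1.0, -1.2]
opening: 0.351
finger_force: 25.0
```

Run:
```python
from h import *
d=np.radians(85.8)
go([.5015-.09*np.cos(d),-.088-.09*np.sin(d),.125],85.8)
```

```text
[ 0.4949 -0.1778  0.125 ] -> [123.3 110.8  -2. ] [-0.  -0.  29.6]
```

Emit:
move_arm([
  [[0.3, 40, 40, -2, 0, 0, 10], [0.3, 80, 75, -2, 0, 0, 20], [0.3, 123, 111, -2, 0, 0, 29.5], [0.3, 123, 111, -2, 0, 0, 29.5], [0.3, 123, 111, -2, 0, 0, 29.5], [0.3, 123, 111, -2, 0, 0, 29.5]],
])

```text
clock: 10.88
tool_pos: [0.4946, -0.1802, 0.1245]
eef_rot: [0.733, 0.681, -0.001, -0.0]
contact_force: [1.6, -0.3, -0.3]
opening: 0.345
finger_force: 25.0
```

Run:
```python
from h import *
im,ci=snap('wrist','w7.png');s=r.get_state();print(s['tool_pos'],s['opening'])
cv2.imwrite('pics/w7b.png',cv2.resize(im[:,:,::-1],(800,600),interpolation=cv2.INTER_CUBIC))
```

```text
[ 0.49471788 -0.18015611  0.12467975] 0.34984775545810065
```

View pics/w7b.png

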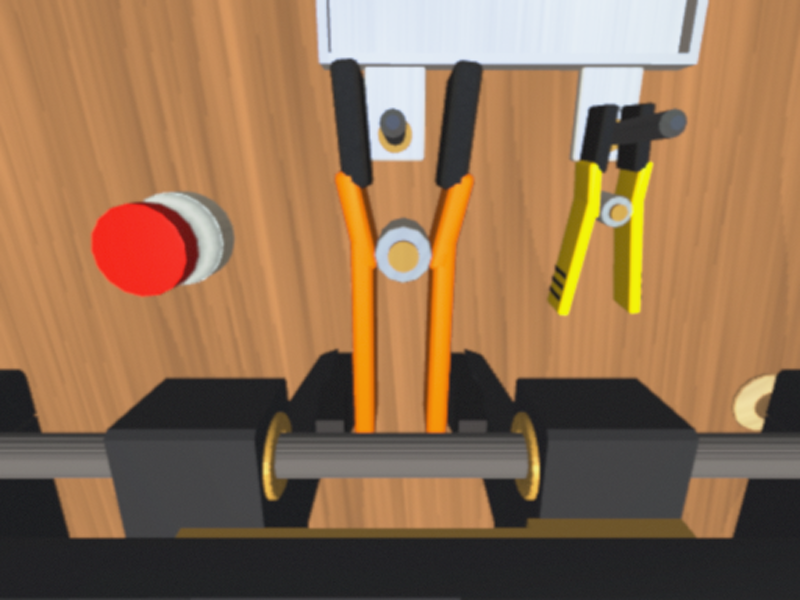

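The near pin's top is at (392,122) and its base at (394,133). The orange clamp has its hub at (403,253) and jaw tips at (344,61) and (467,63). The yellow clamp still grips the far pin.

Run:
```python
from h import *
ci=r.camera_info('wrist');s=r.get_state();R=Ro.from_quat(s['eef_rot']).as_matrix();k=1.5625
for n,p,z in(('Nt',(392,121),.075),('Nb',(394,133),.010),('hub',(403,253),s['tool_pos'][2]+.022),('tip',(405.5,61),s['tool_pos'][2]+.02)):
    X=onz(ci,p[0]/k,p[1]/k,z);print(n,X.round(4),(R.T@(X-s['tool_pos'])*1e3).round(1))
```

```text
Nt [ 0.4983 -0.0872  0.075 ] [93.  -3.2 49.6]
Nb [ 0.4982 -0.0869  0.01  ] [ 93.4  -3.3 114.6]
hub [ 0.4996 -0.1307  0.1467] [ 49.6   1.1 -22. ]
tip [ 0.5039 -0.08    0.1447] [100.5   1.7 -20.1]
```

Emit:
move_arm([
  [[0.3, 6, -5, 0, 0, 0, 0], [0.3, 6, -5, 20, 0, 0, 0], [0.3, 6, -5, 60, 0, 0, 0], [0.3, 6, -5, 99, 0, 0, 0], [0.3, 6, -5, 99, 0, 0, 0], [0.3, 6, -5, 99, 0, 0, 0]],
])

```text
clock: 11.68
tool_pos: [0.4914, -0.1722, 0.0271]
eef_rot: [0.732, 0.681, 0.0, 0.0]
contact_force: [0.4, 0.8, 0.3]
opening: 0.351
finger_force: 25.0
```

Emit:
move_arm([
  [[0.5, 0, 0, 0, 0, 0, 0], [0.6, 0, 0, 0, 0, 0, 0], [0.8, 0, 0, 0, 0, 0, 0], [0.8, 0, 0, 0, 0, 0, 0], [0.8, 0, 0, 0, 0, 0, 0], [0.8, 0, 0, -50, 0, 0, 0], [0.8, 0, 0, -110, 0, 0, 0], [0.8, 0, 0, -110, 0, 0, 0], [0.8, 0, 0, -110, 0, 0, 0]],
])

```text
clock: 12.8
tool_pos: [0.4908, -0.1716, 0.1359]
eef_rot: [0.732, 0.682, -0.0, -0.0]
contact_force: [0.1, 0.2, -0.4]
opening: 0.8
finger_force: 0.0
```

Run:
```python
from h import *
s=r.get_state();print(s['tool_pos'],s['q'].round(2))
go([.57,-.02,.25],110);go([.57,.05,.25],175)
```

```text
[ 0.49083557 -0.17163935  0.13594263] [ 0.2   0.72  0.08  1.98 -0.13  0.45  0.3 ]
[ 0.57 -0.02  0.25] -> [ 156.9   68.2 -114. ] [ -0.   -0.  -24.1]
[0.57 0.05 0.25] -> [ 226.7   63.2 -114. ] [ -0.   -0.  -89.1]
```

Run:
```python
from h import *
go([.576,.087,.25],131)
```

```text
[0.576 0.087 0.25 ] -> [ 264.1   66.6 -114. ] [ -0.   -0.  -45.1]
```

Emit:
move_arm([
  [[0.8, 20, 10, -60, 0, 0, -10], [0.8, 70, 20, -100, 0, 0, -20], [0.8, 264, 67, -114, 0, 0, -45], [0.8, 264, 67, -114, 0, 0, -45], [0.8, 264, 67, -114, 0, 0, -45], [0.8, 264, 67, -114, 0, 0, -45], [0.8, 264, 67, -114, 0, 0, -45], [0.8, 264, 67, -114, 0, 0, -45]],
])

```text
clock: 13.8
tool_pos: [0.5759, 0.0839, 0.2491]
eef_rot: [0.417, 0.909, -0.002, -0.001]
contact_force: [-0.5, -0.8, -0.7]
opening: 0.798
finger_force: 0.0
```

Run:
```python
from h import *
im,ci=snap('wrist','w8.png');s=r.get_state();print(s['tool_pos'],s['q'].round(2))
import json;json.dump({k:np.array(v).tolist() for k,v in ci.items()},open('pics/w8.json','w'))
a=cv2.resize(im[:,:,::-1],(560,420),interpolation=cv2.INTER_CUBIC)
im2,c2=snap('scene');b=cv2.resize(im2[90:240,150:300,::-1],(240,240),interpolation=cv2.INTER_CUBIC)
o=np.zeros((420,800,3),np.uint8);o[:,:560]=a;o[:240,560:]=b;cv2.imwrite('pics/w8b.png',o)
```

```text
[0.57609995 0.08380415 0.24941775] [-0.18  0.62 -0.08  1.69  0.06  0.84  0.43]
```

View pics/w8b.png

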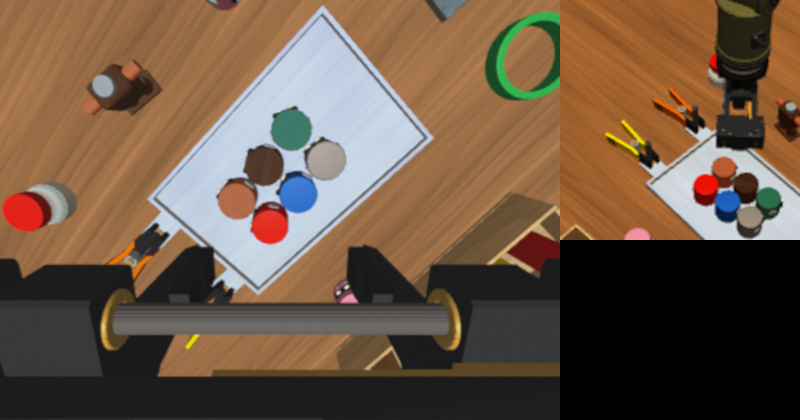

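Both clamps are on their pins. The heads' tops (560-pixel scale) are green (291,129), brown (264,165), terracotta (237,199), grey (326,160), blue (298,194) and red (270,225).

```bash
cat >> h.py <<'E'
TC=np.array([.573,.097]);yaw=np.radians(-4.25)
def totray(p): c,s_=np.cos(yaw),np.sin(yaw);d=np.array(p)[:2]-TC;return np.array([c*d[0]+s_*d[1],-s_*d[0]+c*d[1]])
def toworld(q): c,s_=np.cos(yaw),np.sin(yaw);return TC+np.array([c*q[0]-s_*q[1],s_*q[0]+c*q[1]])
COL={'terr':((4,90,90),(12,190,255)),'red':((0,200,120),(3,255,255)),'brown':((4,60,20),(20,200,95)),'blue':((100,130,60),(115,255,255)),'green':((70,80,40),(90,255,200)),'grey':((0,8,90),(20,60,200))}
def top_center(im,ci,uv,z=.049,tol=14):
    m=np.zeros((im.shape[0]+2,im.shape[1]+2),np.uint8);u,v=int(round(uv[0])),int(round(uv[1]))
    cv2.floodFill(cv2.medianBlur(im,3),m,(u,v),0,(tol,)*3,(tol,)*3,cv2.FLOODFILL_MASK_ONLY|cv2.FLOODFILL_FIXED_RANGE|(255<<8))
    m=cv2.morphologyEx(m[1:-1,1:-1],cv2.MORPH_OPEN,cv2.getStructuringElement(cv2.MORPH_ELLIPSE,(7,7)))
    c=max(cv2.findContours(m,cv2.RETR_EXTERNAL,cv2.CHAIN_APPROX_NONE)[0],key=cv2.contourArea)
    (cx,cy),rad=cv2.minEnclosingCircle(c);M=cv2.moments(c)
    cen=(M['m10']/M['m00'],M['m01']/M['m00']); X=onz(ci,*cen,z); c0=ray(ci,0,0)[0]
    depth=(np.array(ci['R'])@X+np.array(ci['t']))[2]
    return X,cen,(cx,cy),rad*depth/ci['fx']*1e3,np.sqrt(M['m00']/np.pi)*depth/ci['fx']*1e3
E
python3 - <<'E'
from h import *
import json
im=cv2.imread('pics/w8.png')[:,:,::-1].copy();ci=json.load(open('pics/w8.json'))
top,ct=snap('top','top8.png')
tp={'green':(344,298),'brown':(373,296),'terr':(402,296),'grey':(345,267),'blue':(373,267),'red':(402,267)}
for n,p in {'green':(291,129),'brown':(264,165),'terr':(237,199),'grey':(326,160),'blue':(298,194),'red':(270,225)}.items():
    X,cen,ec,re,ra=top_center(im,ci,(p[0]*512/560,p[1]*512/560))
    try: h=tri([(r.camera_info('scene') and ci,*cen),(ct,tp[n][0]/1.5625,tp[n][1]/1.5625)])
    except Exception: h=np.zeros(3)
    print(n,X.round(4),'tray',(totray(X)*1e3).round(1),'R',round(re,1),round(ra,1),np.round(cen,1),np.round(ec,1),'tri',h.round(3))
E
```

```text
green [0.5439 0.1382 0.049 ] tray [-32.1  39. ] R 22.1 21.1 [265.9 118.2] [265.7 118. ] tri [0.545 0.138 0.035]
brown [0.5467 0.0872 0.049 ] tray [-25.5 -11.7] R 22.7 20.9 [240.8 151.4] [240.4 152. ] tri [0.548 0.085 0.039]
terr [0.5488 0.034  0.049 ] tray [-19.5 -64.6] R 21.1 19.9 [215.9 183.5] [215.7 183.8] tri [0.549 0.032 0.042]
grey [0.5974 0.1389 0.049 ] tray [21.2 43.6] R 21.5 20.5 [298.4 146.6] [298.5 146.5] tri [0.602 0.138 0.035]
blue [0.5992 0.0877 0.049 ] tray [26.8 -7.4] R 20.7 19.9 [272.2 177.7] [272.2 178. ] tri [0.602 0.086 0.039]
red [0.5996 0.0351 0.049 ] tray [ 31.1 -59.8] R 20.8 19.5 [246.2 206.9] [246.  206.8] tri [0.602 0.033 0.043]
```

Run:
```python
from h import *
go([.5996,.0351,.08],135)
w=toworld([.050,-.105]);print(w,w-[.5996,.0351])
```

```text
[0.5996 0.0351 0.08  ] -> [-52.5 -14.4 169.9] [-0.1  0.  -4.3]
[ 0.61508112 -0.01141669] [ 0.01548112 -0.04651669]
```

Emit:
move_arm([
  [[0.8, -52, -14, 60, 0, 0, -4], [0.8, -52, -14, 120, 0, 0, -4], [0.8, -52, -14, 170, 0, 0, -4], [0.8, -52, -14, 170, 0, 0, -4], [0.8, -52, -14, 170, 0, 0, -4]],
], newtons=20)

```text
clock: 14.58
tool_pos: [0.6016, 0.0382, 0.0823]
eef_rot: [0.384, 0.924, 0.001, 0.001]
contact_force: [-0.4, -0.6, 1.1]
opening: 0.801
finger_force: 0.0
```

Run:
```python
from h import *
go([.5996,.0351,.02],135)
```

```text
[0.5996 0.0351 0.02  ] -> [-0.6 -3.7 62.3] [ 0.1  0.1 -0.1]
```

Emit:
move_arm([
  [[0.8, -1, -3.5, 30, 0, 0, 0], [0.8, -1, -3.5, 62, 0, 0, 0], [0.8, -1, -3.5, 62, 0, 0, 0], [0.4, -1, -3.5, 62, 0, 0, 0], [0.4, -1, -3.5, 62, 0, 0, 0], [0.4, -1, -3.5, 62, 0, 0, 0], [0.4, -1, -3.5, 62, 0, 0, 0]],
])

```text
clock: 15.45
tool_pos: [0.5995, 0.0352, 0.0197]
eef_rot: [0.383, 0.924, 0.001, 0.001]
contact_force: [-0.3, -0.6, 6.8]
opening: 0.519
finger_force: 20.0
```

Emit:
move_arm([
  [[0.4, 0, 0, -12, 0, 0, 0], [0.4, -22, -11, -12, 0, 0, 0], [0.4, -44, -22, -12, 0, 0, 0], [0.4, -44, -22, -12, 0, 0, 0], [0.4, -44, -22, 0, 0, 0, 0], [0.4, -44, -22, 1, 0, 0, 0], [0.75, -44, -22, 0, 0, 0, 0], [0.75, -44, -22, 0, 0, 0, 0], [0.75, -44, -22, 0, 0, 0, 0], [0.75, -44, -22, -60, 0, 0, 0]],
])

```text
clock: 16.7
tool_pos: [0.6098, -0.0112, 0.0737]
eef_rot: [0.383, 0.924, -0.002, -0.005]
contact_force: [0.1, -0.8, 0.5]
opening: 0.751
finger_force: 0.0
```

Run:
```python
from h import *
s=r.get_state();print(s['tool_pos'],s['opening'])
go([.5439,.1382,.09],135);w=toworld([-.05,.1]);d=w-[.5439,.1382];print((d@[-.7071,.7071]*1e3,d@[.7071,.7071]*1e3))
```

```text
[ 0.60980833 -0.01116204  0.07368104] 0.7509843517574193
[0.5439 0.1382 0.09  ] -> [152.4  58.8 -15.6] [-0.5 -0.5 -0. ]
(np.float64(53.44410521171868), np.float64(34.5621873067673))
```

Emit:
move_arm([
  [[0.8, 0, 0, -40, 0, 0, 0], [0.8, 50, 20, -40, 0, 0, 0], [0.8, 152, 59, -40, 0, 0, 0], [0.8, 152, 59, -40, 0, 0, 0], [0.8, 152, 59, -16, 0, 0, 0], [0.8, 152, 59, -16, 0, 0, 0], [0.8, 152, 59, -16, 0, 0, 0]],
])

```text
clock: 17.58
tool_pos: [0.5488, 0.1368, 0.0944]
eef_rot: [0.384, 0.923, -0.0, 0.0]
contact_force: [-0.2, -0.3, -0.0]
opening: 0.8
finger_force: 0.0
```

Run:
```python
from h import *
im,ci=snap('wrist','w9.png')
for n in('green','brown','terr','grey','blue','red'):pass
def at(x,y): return top_center(im,ci,proj(ci,[x,y,.049]))
for n,p in {'green':(.5439,.1382),'grey':(.5974,.1389)}.items():
    try:
        X,cen,ec,re,ra=at(*p);print(n,X.round(4),round(re,1),round(ra,1),np.round(cen,1))
    except Exception as e: print(n,e)
go([.5439,.1382,.02],135)
```

```text
green [0.5437 0.1385 0.049 ] 21.9 20.7 [252.7 204.9]
grey [0.5948 0.1362 0.049 ] 20.5 18.2 [297.5 250.8]
[0.5439 0.1382 0.02  ] -> [ 4.8 -2.7 74.7] [ 0.   0.  -0.2]
```

Emit:
move_arm([
  [[0.8, 5, -2.5, 20, 0, 0, 0], [0.8, 5, -2.5, 75, 0, 0, 0], [0.8, 5, -2.5, 75, 0, 0, 0], [0.8, 5, -2.5, 75, 0, 0, 0], [0.4, 5, -2.5, 75, 0, 0, 0], [0.4, 5, -2.5, 75, 0, 0, 0], [0.4, 5, -2.5, 75, 0, 0, 0], [0.4, 5, -2.5, 75, 0, 0, 0]],
])

```text
clock: 18.62
tool_pos: [0.5438, 0.1396, 0.0203]
eef_rot: [0.383, 0.924, 0.001, 0.001]
contact_force: [-0.3, -0.3, 7.7]
opening: 0.515
finger_force: 20.0
```

Emit:
move_arm([
  [[0.4, 0, 0, -12, 0, 0, 0], [0.4, 25, 17, -12, 0, 0, 0], [0.4, 53, 34, -12, 0, 0, 0], [0.4, 53, 34, -12, 0, 0, 0], [0.4, 53, 34, 0, 0, 0, 0], [0.4, 53, 34, 1, 0, 0, 0], [0.75, 53, 34, 0, 0, 0, 0], [0.75, 53, 34, 0, 0, 0, 0], [0.75, 53, 34, 0, 0, 0, 0], [0.75, 53, 34, -60, 0, 0, 0]],
])

```text
clock: 19.88
tool_pos: [0.5263, 0.1993, 0.075]
eef_rot: [0.383, 0.924, -0.004, -0.004]
contact_force: [1.2, 0.7, 0.4]
opening: 0.751
finger_force: 0.0
```

Run:
```python
from h import *
s=r.get_state();print(s['tool_pos'],s['opening'],s['q'].round(2))
go([.5974,.1389,.12],45);w=toworld([.05,.105]);d=w-[.5974,.1389];print((d@[.7071,.7071]*1e3,d@[.7071,-.7071]*1e3))
w=toworld([-.05,-.105]);d=w-[.5488,.034];print((d@[.7071,.7071]*1e3,d@[.7071,-.7071]*1e3))
```

```text
[0.52630581 0.19932566 0.07495572] 0.7505246111744464 [-0.42  0.85 -0.04  1.87  0.06  0.43  0.28]
[0.5974 0.1389 0.12  ] -> [-92.8   7.2 -45.5] [-0.7  0.3 89.9]
(np.float64(65.30050514994028), np.float64(-18.28698074395076))
(np.float64(-50.52211514994035), np.float64(3.225750743950699))
```

Emit:
move_arm([
  [[0.8, 0, 0, -46, 0, 0, 10], [0.8, -30, 2, -46, 0, 0, 20], [0.8, -93, 7, -46, 0, 0, 90], [0.8, -93, 7, -46, 0, 0, 90], [0.8, -93, 7, -46, 0, 0, 90], [0.8, -93, 7, -46, 0, 0, 90], [0.8, -93, 7, -46, 0, 0, 90], [0.8, -93, 7, -46, 0, 0, 90], [0.8, -93, 7, -46, 0, 0, 90], [0.8, -93, 7, -46, 0, 0, 90]],
])

```text
clock: 21.12
tool_pos: [0.6001, 0.1399, 0.1248]
eef_rot: [0.924, 0.383, -0.0, 0.0]
contact_force: [-0.2, 0.3, -1.2]
opening: 0.803
finger_force: 0.0
```

Run:
```python
from h import *
im,ci=snap('wrist','w10.png')
for n,p in {'grey':(.5974,.1389),'blue':(.5992,.0877),'brown':(.5467,.0872)}.items():
    X,cen,ec,re,ra=top_center(im,ci,proj(ci,[*p,.049]));print(n,X.round(4),round(re,1),round(ra,1),np.round(cen,1))
go([.5974,.1389,.02],45);print(r.get_state()['q'].round(2))
```

```text
grey [0.5976 0.1387 0.049 ] 21.4 20.3 [255.  201.8]
blue [0.5992 0.0889 0.049 ] 20.5 19.0 [296.1 238.3]
brown [0.5546 0.0937 0.049 ] 21.3 14.4 [256.7 266.2]
[0.5974 0.1389 0.02  ] -> [ -2.6  -1.2 104.9] [-0.  0.  0.]
[-0.51  0.86  0.37  1.71 -0.46  0.67 -0.67]
```

Emit:
move_arm([
  [[0.8, -2.5, -1, 50, 0, 0, 0], [0.8, -2.5, -1, 105, 0, 0, 0], [0.8, -2.5, -1, 105, 0, 0, 0], [0.8, -2.5, -1, 105, 0, 0, 0], [0.4, -2.5, -1, 105, 0, 0, 0], [0.4, -2.5, -1, 105, 0, 0, 0], [0.4, -2.5, -1, 105, 0, 0, 0], [0.4, -2.5, -1, 105, 0, 0, 0]],
])

```text
clock: 22.18
tool_pos: [0.5986, 0.1393, 0.0214]
eef_rot: [0.924, 0.382, 0.001, -0.0]
contact_force: [-0.4, 0.2, 6.7]
opening: 0.515
finger_force: 20.0
```

Emit:
move_arm([
  [[0.4, 0, 0, -12, 0, 0, 0], [0.4, 32, -9, -12, 0, 0, 0], [0.4, 65, -18, -12, 0, 0, 0], [0.4, 65, -18, -12, 0, 0, 0], [0.4, 65, -18, 0, 0, 0, 0], [0.4, 65, -18, 1, 0, 0, 0], [0.75, 65, -18, 0, 0, 0, 0], [0.75, 65, -18, 0, 0, 0, 0], [0.75, 65, -18, 0, 0, 0, 0], [0.75, 65, -18, -60, 0, 0, 0]],
])

```text
clock: 23.42
tool_pos: [0.6271, 0.1969, 0.0758]
eef_rot: [0.924, 0.382, -0.005, -0.001]
contact_force: [1.2, 0.1, 0.6]
opening: 0.752
finger_force: 0.0
```

Run:
```python
from h import *
s=r.get_state();print(s['tool_pos'],s['opening'],s['q'].round(2))
go([.5488,.034,.12],45)
```

```text
[0.6270608  0.19685272 0.0758069 ] 0.7517666931643298 [-0.56  0.98  0.37  1.58 -0.5   0.69 -0.74]
[0.5488 0.034  0.12  ] -> [-170.8   59.8  -42.9] [-0.3  0.5 -0.1]
```

Emit:
move_arm([
  [[0.8, 0, 0, -43, 0, 0, 0], [0.8, -60, 20, -45, 0, 0, 0], [0.8, -171, 60, -45, 0, 0, 0], [0.8, -171, 60, -45, 0, 0, 0], [0.8, -171, 60, -45, 0, 0, 0], [0.8, -171, 60, -45, 0, 0, 0], [0.8, -171, 60, -45, 0, 0, 0]],
])

```text
clock: 24.3
tool_pos: [0.5531, 0.0362, 0.1249]
eef_rot: [0.924, 0.383, 0.0, -0.0]
contact_force: [-0.1, 0.0, -0.5]
opening: 0.804
finger_force: 0.0
```

Run:
```python
from h import *
im,ci=snap('wrist','w11.png')
for n,p in {'terr':(.5488,.034),'blue':(.5992,.0877),'brown':(.5467,.0872)}.items():
    X,cen,ec,re,ra=top_center(im,ci,proj(ci,[*p,.049]));print(n,X.round(4),round(re,1),round(ra,1),np.round(cen,1))
go([.5488,.034,.02],45);print(r.get_state()['q'].round(2))
```

```text
terr [0.5498 0.034  0.049 ] 21.5 20.4 [255.2 203.4]
blue [0.5981 0.087  0.049 ] 21.5 20.8 [250.9 116.6]
brown [0.5488 0.087  0.049 ] 22.3 21.0 [208.4 160.7]
[0.5488 0.034  0.02  ] -> [ -4.6  -1.5 104.9] [-0.  -0.   0.1]
[-0.34  0.79  0.32  1.9  -0.47  0.53 -0.48]
```

Emit:
move_arm([
  [[0.8, -4, -1, 50, 0, 0, 0], [0.8, -4, -1, 105, 0, 0, 0], [0.8, -4, -1, 105, 0, 0, 0], [0.8, -4, -1, 105, 0, 0, 0], [0.4, -4, -1, 105, 0, 0, 0], [0.4, -4, -1, 105, 0, 0, 0], [0.4, -4, -1, 105, 0, 0, 0], [0.4, -4, -1, 105, 0, 0, 0]],
])

```text
clock: 25.35
tool_pos: [0.5497, 0.0325, 0.0213]
eef_rot: [0.924, 0.382, 0.001, 0.0]
contact_force: [-1.5, 0.8, 7.4]
opening: 0.515
finger_force: 20.0
```

Emit:
move_arm([
  [[0.4, 0, 0, -12, 0, 0, 0], [0.4, -25, 2, -12, 0, 0, 0], [0.4, -50, 3, -12, 0, 0, 0], [0.4, -50, 3, -12, 0, 0, 0], [0.4, -50, 3, 0, 0, 0, 0], [0.4, -50, 3, 1, 0, 0, 0], [0.75, -50, 3, 0, 0, 0, 0], [0.75, -50, 3, 0, 0, 0, 0], [0.75, -50, 3, 0, 0, 0, 0], [0.75, -50, 3, -60, 0, 0, 0]],
])

```text
clock: 26.6
tool_pos: [0.5129, -0.0048, 0.0767]
eef_rot: [0.924, 0.382, -0.004, -0.002]
contact_force: [0.6, -0.3, 1.3]
opening: 0.749
finger_force: 0.0
```

Run:
```python
from h import *
s=r.get_state();print(s['tool_pos'],s['opening'],s['q'].round(2))
go([.5488,.087,.15],85.75)
```

```text
[ 0.5129058  -0.0048138   0.07670761] 0.7489087844086352 [-0.21  0.84  0.22  2.03 -0.51  0.34 -0.36]
[0.5488 0.087  0.15  ] -> [ 89.8 -40.1 -73.6] [ -0.5   0.2 -40.8]
```

Run:
```python
from h import *
go([.548,.087,.12],45)
for p,t in(((.548,.087),(-.048,-.002)),((.5985,.087),(.048,-.002))):
    d=toworld(t)-p;print(p,(d@[.7071,.7071]*1e3,d@[.7071,-.7071]*1e3))
```

```text
[0.548 0.087 0.12 ] -> [ 89.4 -40.5 -43.6] [-0.4  0.4 -0.1]
(0.548, 0.087) (np.float64(-8.098783077002672), np.float64(-24.45076354151531))
(0.5985, 0.087) (np.float64(18.857002199798508), np.float64(12.566227511381896))
```

Emit:
move_arm([
  [[0.8, 0, 0, -43, 0, 0, 0], [0.8, 40, -20, -45, 0, 0, 0], [0.8, 89, -40, -45, 0, 0, 0], [0.8, 89, -40, -45, 0, 0, 0], [0.8, 89, -40, -45, 0, 0, 0]],
])

```text
clock: 27.22
tool_pos: [0.55, 0.0857, 0.1248]
eef_rot: [0.924, 0.382, -0.001, 0.0]
contact_force: [-1.1, -1.3, 0.5]
opening: 0.804
finger_force: 0.0
```

Run:
```python
from h import *
im,ci=snap('wrist','w12.png')
for n,p in {'blue':(.5985,.087),'brown':(.548,.0872)}.items():
    X,cen,ec,re,ra=top_center(im,ci,proj(ci,[*p,.049]));print(n,X.round(4),round(re,1),round(ra,1),np.round(cen,1))
go([.548,.087,.02],45)
```

```text
blue [0.598  0.0869 0.049 ] 21.2 20.6 [296.8 158.1]
brown [0.5485 0.0874 0.049 ] 21.6 20.5 [253.4 198.6]
[0.548 0.087 0.02 ] -> [  0.4  -2.8 104.9] [ 0.   0.1 -0.2]
```

Emit:
move_arm([
  [[0.8, 0.5, -2.5, 50, 0, 0, 0], [0.8, 0.5, -2.5, 105, 0, 0, 0], [0.8, 0.5, -2.5, 105, 0, 0, 0], [0.8, 0.5, -2.5, 105, 0, 0, 0], [0.4, 0.5, -2.5, 105, 0, 0, 0], [0.4, 0.5, -2.5, 105, 0, 0, 0], [0.4, 0.5, -2.5, 105, 0, 0, 0], [0.4, 0.5, -2.5, 105, 0, 0, 0]],
])

```text
clock: 28.28
tool_pos: [0.5497, 0.0884, 0.0213]
eef_rot: [0.924, 0.382, 0.001, 0.0]
contact_force: [-0.8, 0.6, 7.7]
opening: 0.514
finger_force: 20.0
```

Emit:
move_arm([
  [[0.4, 0, 0, -12, 0, 0, 0], [0.4, -8, -24, -12, 0, 0, 0], [0.4, -8, -24, -12, 0, 0, 0], [0.4, -8, -24, 0, 0, 0, 0], [0.4, -8, -24, 1, 0, 0, 0], [0.75, -8, -24, 0, 0, 0, 0], [0.75, -8, -24, 0, 0, 0, 0], [0.75, -8, -24, 0, 0, 0, 0], [0.75, -8, -24, -60, 0, 0, 0], [0.75, -8, -24, -100, 0, 0, 0]],
])

```text
clock: 29.52
tool_pos: [0.5267, 0.0992, 0.1214]
eef_rot: [0.924, 0.382, 0.0, 0.0]
contact_force: [0.1, -0.5, -0.3]
opening: 0.749
finger_force: 0.0
```

Run:
```python
from h import *
go([.5982,.087,.12],45)
```

```text
[0.5982 0.087  0.12  ] -> [42.1 59.1  1.4] [ 0.   0.  -0.1]
```

Emit:
move_arm([
  [[0.8, 42, 59, 0, 0, 0, 0], [0.8, 42, 59, 0, 0, 0, 0], [0.8, 42, 59, 0, 0, 0, 0], [0.8, 42, 59, 0, 0, 0, 0], [0.8, 42, 59, 0, 0, 0, 0]],
])

```text
clock: 30.15
tool_pos: [0.5965, 0.0878, 0.1198]
eef_rot: [0.924, 0.382, -0.001, -0.001]
contact_force: [-0.7, -0.2, 0.2]
opening: 0.797
finger_force: 0.0
```

Run:
```python
from h import *
im,ci=snap('wrist','w13.png')
X,cen,ec,re,ra=top_center(im,ci,proj(ci,[.598,.087,.049]));print(X.round(4),round(re,1),round(ra,1),np.round(cen,1))
go([.598,.087,.02],45)
```

```text
[0.5977 0.0891 0.049 ] 21.1 20.2 [256.1 198.7]
[0.598 0.087 0.02 ] -> [ 0.5  1.5 99.9] [-0.1  0.  -0.1]
```

Emit:
move_arm([
  [[0.8, 1, 0.5, 50, 0, 0, 0], [0.8, 1, 0.5, 100, 0, 0, 0], [0.8, 1, 0.5, 100, 0, 0, 0], [0.8, 1, 0.5, 100, 0, 0, 0], [0.4, 1, 0.5, 100, 0, 0, 0], [0.4, 1, 0.5, 100, 0, 0, 0], [0.4, 1, 0.5, 100, 0, 0, 0], [0.4, 1, 0.5, 100, 0, 0, 0]],
])

```text
clock: 31.2
tool_pos: [0.5994, 0.0881, 0.0212]
eef_rot: [0.924, 0.382, 0.001, -0.0]
contact_force: [-2.2, -0.4, 6.3]
opening: 0.511
finger_force: 20.0
```

Emit:
move_arm([
  [[0.4, 0, 0, -12, 0, 0, 0], [0.4, 19, 13, -12, 0, 0, 0], [0.4, 19, 13, -12, 0, 0, 0], [0.4, 19, 13, 0, 0, 0, 0], [0.4, 19, 13, 1, 0, 0, 0], [0.75, 19, 13, 0, 0, 0, 0], [0.75, 19, 13, 0, 0, 0, 0], [0.75, 19, 13, 0, 0, 0, 0], [0.75, 19, 13, -60, 0, 0, 0], [0.75, 19, 13, -120, 0, 0, 0]],
])

```text
clock: 32.45
tool_pos: [0.6207, 0.0918, 0.1405]
eef_rot: [0.924, 0.382, -0.001, -0.0]
contact_force: [1.6, 0.5, 0.6]
opening: 0.754
finger_force: 0.0
```

Run:
```python
from h import *
go([.57,.12,.32],131)
```

```text
[0.57 0.12 0.32] -> [ -16.4  -56.  -179.4] [ -0.1   0.  -86.1]
```

Back up and over the middle of the tray to check everything.

Emit:
move_arm([
  [[0.75, -16, -56, -179, 0, 0, -86], [0.75, -16, -56, -179, 0, 0, -86], [0.75, -16, -56, -179, 0, 0, -86], [0.75, -16, -56, -179, 0, 0, -86], [0.75, -16, -56, -179, 0, 0, -86], [0.75, -16, -56, -179, 0, 0, -86], [0.75, -16, -56, -179, 0, 0, -86], [0.75, -16, -56, -179, 0, 0, -86], [0.75, -16, -56, -179, 0, 0, -86], [0.75, -16, -56, -179, 0, 0, -86]],
])

```text
clock: 33.7
tool_pos: [0.5705, 0.1202, 0.319]
eef_rot: [0.417, 0.909, -0.0, -0.0]
contact_force: [0.1, -0.1, -0.4]
opening: 0.75
finger_force: 0.0
```

Run:
```python
from h import *
im,ci=snap('wrist','w14.png');s=r.get_state();print(s['tool_pos'])
im2,c2=snap('scene')
a=cv2.resize(im[:,:,::-1],(520,390),interpolation=cv2.INTER_CUBIC);b=cv2.resize(im2[90:290,150:350,::-1],(280,280),interpolation=cv2.INTER_CUBIC)
o=np.zeros((390,800,3),np.uint8);o[:,:520]=a;o[:280,520:]=b;cv2.imwrite('pics/w14b.png',o)
T={'red':(.05,-.105),'terr':(-.05,-.105),'brown':(-.048,-.002),'blue':(.048,-.002),'green':(-.05,.1),'grey':(.05,.105)};Q=[]
for n,t in T.items():
    try:
        X,cen,ec,re,ra=top_center(im,ci,proj(ci,[*toworld(t),.049]));Q.append(totray(X));print(n,(totray(X)*1e3).round(1),round(re,1),round(ra,1))
    except Exception as e: print(n,e)
from scipy.spatial.distance import pdist;print(pdist(Q).min())
```

```text
[0.57053727 0.12021693 0.31900873]
red [  49.6 -103.4] 19.9 18.6
terr max() iterable argument is empty
brown [-47.5  -1.9] 21.5 20.4
blue [47.5 -2.2] 20.6 19.4
green [-49.   99.2] 22.4 21.0
grey [ 50.2 102.9] 22.0 20.5
0.09500463991681524
```

View pics/w14b.png

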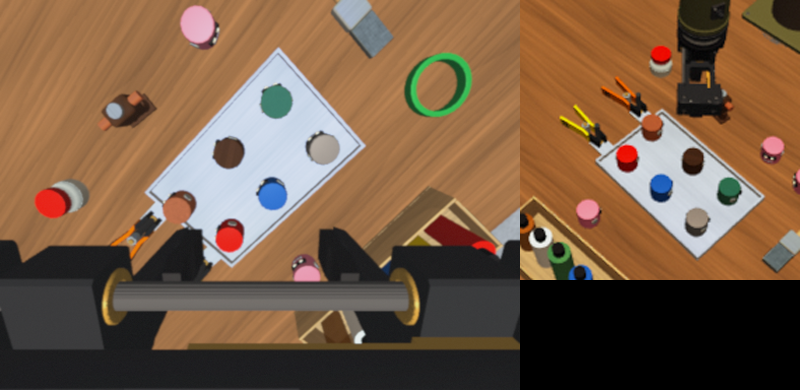

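Terracotta has been knocked to the near-right corner (wrist pixel (179,208), scene crop (652,120)) and may be at or on the rim. The other five are in place.

Run:
```python
from h import *
im=cv2.imread('pics/w14.png')[:,:,::-1].copy();ci=r.camera_info('wrist');cs=r.camera_info('scene');S,cs=snap('scene','s14.png')
k=512/520
X,cen,ec,re,ra=top_center(im,ci,(179*k,206*k));print(X,totray(X),re,ra,cen)
P=proj(cs,X);print(P)
try:
    Y,c2,_,re,ra=top_center(S,cs,(244,175));print(Y,totray(Y),re,ra,c2);print('tri',(t:=tri([(ci,*cen),(cs,*c2)])),totray(t))
except Exception as e: print(e)
o=np.hstack([cv2.resize(im[150:260,120:280,::-1],(400,275),interpolation=cv2.INTER_CUBIC),cv2.resize(S[140:250,190:350,::-1],(400,275),interpolation=cv2.INTER_CUBIC)])
cv2.imwrite('pics/z14.png',o)
```

```text
[ 0.52119604 -0.02562403  0.049     ] [-0.04257403 -0.12612595] 21.360566767187255 19.644142895335445 (173.46482856132906, 207.29833863556024)
(np.float64(243.66596947312738), np.float64(176.04952000492622))
[ 0.52339255 -0.0222171   0.049     ] [-0.04063604 -0.1225656 ] 19.268896602743354 16.75354959427605 (244.00526315789475, 177.10526315789474)
tri [ 0.52122467 -0.02554208  0.04556863] [-0.04255155 -0.1260421 ]
```

View pics/z14.png

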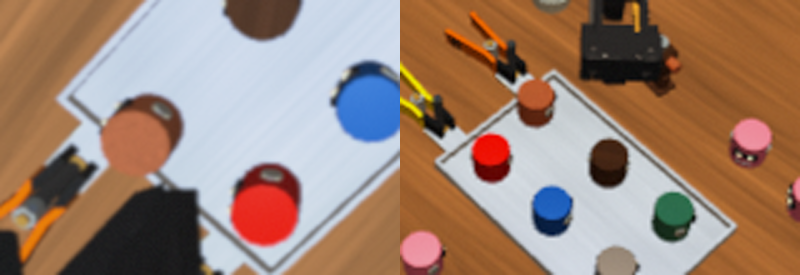

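Terracotta is upright on the tray floor at tray (-43,-126) mm, inside the limits and 95 mm or so from its nearest neighbour, so it can stay. One last check of the clamps from above.

Run:
```python
from h import *
T,ct=snap('top','t15.png');S,cs=snap('scene','s15.png')
o=np.hstack([cv2.resize(T[130:250,260:380,::-1],(400,400),interpolation=cv2.INTER_CUBIC),cv2.resize(S[100:200,140:240,::-1],(400,400),interpolation=cv2.INTER_CUBIC)])
for p in((.4983,-.087),(.618,-.0968)):
    for z in(.075,.035):
        u,v=proj(ct,[*p,z]);print(p,z,(u-260)*400/120,(v-130)*400/120)
cv2.imwrite('pics/z15.png',o)
```

```text
(0.4983, -0.087) 0.075 137.5928119619575 254.458516325939
(0.4983, -0.087) 0.035 131.2776375392902 261.6530545060123
(0.618, -0.0968) 0.075 147.9739937488326 111.5482746178796
(0.618, -0.0968) 0.035 141.40069508915514 124.1747808793777
```

View pics/z15.png

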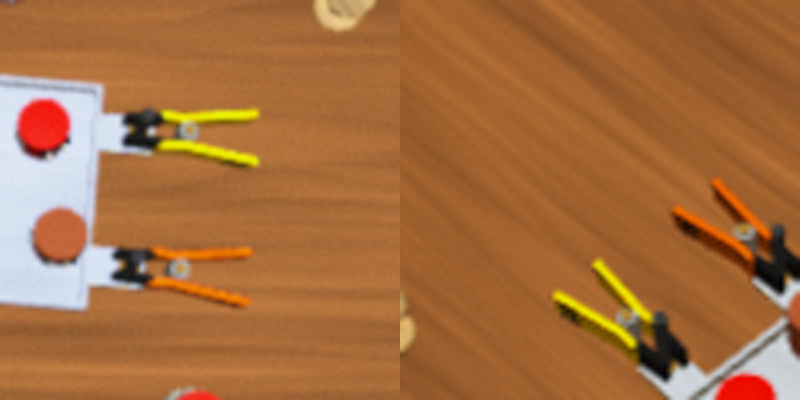

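Both pins sit mid-jaw: each hub is about 47 px, or 38 mm, behind its pin. I'm handing in.

```bash
python3 -c "
from plant import r
print(r.finish_job())"
```

```text
the job is handed in; nothing more can be done
None
```

Job handed in, no verdict shown: both clamps hold their pins mid-jaw, and all six heads lie in one layer on the tray floor, closest centres about 95 mm apart, with the terracotta one (knocked mid-run) left upright near the right wall.

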